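# Fit the glass paint cup to the spray gun

## Robot

A 6-joint arm with a two-finger parallel gripper is mounted at the origin on the work surface. World frame = base frame: x ahead of the robot, y to its left, z up, the work surface at z = 0. Lengths are in mm, angles in degrees, forces in N, time in s.
With the tool pointing down it reaches from about 350 to 850 mm from the base axis. Payload 8.1 kg.
Tool frame: the origin (TCP) lies midway between the tips of the shut fingers; the grasp point (between the pads) lies 19 mm behind it; z points along the fingers, y is the line along which they close (so a half turn about z gives the same grasp; the last joint's range is limited). The gripper opens to 85 mm and grips with 20 to 120 N. Pads are 22 mm wide; open, the fingers measure 114 mm over their backs; the gripper's body (76 mm by 85 mm) begins 54 mm behind the grasp point. The pads swing forward as they close: fully open they stand 13 mm farther back than shut.
Start: joints at [58.82, 7.471, 85.268, -0, 87.261, -4.893], TCP at [265.704, 537.965, 231.292] pointing down, gripper open.
Joint ranges: [-169.43, 169.43], [-51.17, 129.36], [1.28, 143.12], [-76.62, 256.62], [0, 156.53], [-152.29, 152.29]. Speed limits (degrees/s): [136.94, 136.94, 159.86, 180, 180, 180].

## Interface

Orientations are given as [roll, pitch, yaw] about the fixed x, y, z axes, in that order (R = Rz(yaw) Ry(pitch) Rx(roll)).
In Python, from bench import r gives the robot as it stands. The module is installed in compiled form; this text tells all that it offers.
- The arm moves only by the tool jog_arm, never from a script. Its argument "rows" is a list of rows, each a list of 2 entries, a list of its own where there are three numbers: the shift along the tool's x, y, z in mm, then the turn, a rotation vector about the tool's x, y, z in rad. A call has 1 to 10 rows; each row is the pose to reach, as a shift and turn from the pose commanded when the call began, along the tool's axes at that moment; what a row does not reach only later rows make up. A row lasts 1/10 s, in which the tool goes at most 50 mm and 8.59 degrees, less where a joint would pass 70% of its speed; a pose out of reach is approached as far as the arm can. A call with a gripper value outside its range is refused whole. "grip" is the finger opening in mm, from 0 to 85.4, set as the call begins (left out, the last holds). The fingers move at their own pace and stop on an object; "force" is the grip in N (left out, the last holds). Time passes only in rows, so rows that repeat a pose let the fingers close. It gives the time, the measured TCP pose, the force, the opening and the grip force at its end, in the units of the state.
- r.sense(): the state, without advancing time (a new reading comes with each control period).
- r.snapshot(name): name is "scene" or "top"; returns (picture, depth): 384x512x3 uint8, blue, green, red; 384x512 float32, mm along the optical axis (not along the pixel's ray), 0 where there is no reading.
- r.camera_params(name): a dict with "fx", "fy", "cx", "cy" (pixels), "pose" (4x4, takes a point from camera to world coordinates). Camera axes: x right, y down, z forward; pixel columns grow to the right and rows downward; lengths in mm; the calibration is good to about 2 mm. A picture is of the moment at which its call begins. camera_params takes no time and is no camera call.
- r.hand_in(): hands the job in; it is judged then, once.
The state is a dict: "time": time; "joint_pos": joint angles; "qd": joint speeds; "joint_efforts": joint torques, N m; "tool_pos": TCP position; "tcp_rot": TCP orientation; "ft_force": force on the tool from outside, world axes, zero at the start; "wrist_torque": the same for the moment, N m; "finger_gap": finger opening in mm; "grip_force": force on a finger pad.
Only numpy, scipy, OpenCV 4.12 (cv2) and the standard library are available. Lean on these libraries where they do the work, as an engineer would, in place of code of your own. Each camera call takes 0.05 s, during which the arm holds its last target. There are 200 camera calls.

## Task

Push the air valve's lever all the way over, away from the robot, to shut the air before you touch the glass cup. Then take the paint cup (the glass jar with a tall metal stem and two lugs, not the plain jar) gently, squeezing the thin glass with no more than about 15 N per finger, lift it upright under the spray gun, raise its lugs through the slots of the mount without forcing anything, turn it 50 degrees counter-clockwise (seen from above) over the bumps, let it down until it hangs locked, and let go. Do not tip the cup over and leave everything else on the bench where it is.

Things in the scene. Friction and masses are not known exactly. Their poses are not given: they have to be found in the camera images.
- cup_mid (a point): Paint cup to be fitted: loose, about 0.28 kg, upright on the table, 164 mm tall. Round thin glass body 60 mm across, straight from base to 64 mm; metal lid ring 62 mm across to 72 mm, sloping in to a slim metal stem 15 mm across from 88 to 164 mm, its last 6 mm tapered, with two lugs near its top. This point is on its axis 82 mm above the base, z up; x runs along the lugs. Most weight is in the glass.
- cup_lugs (a point): On the cup's axis, 156 mm above its base, level with the undersides of its two lugs. The lugs stand out of the stem to opposite sides along the cup's x axis: 40 mm from tip to tip, 5.5 mm wide, 6 mm high. Under the gun there is room only for a tool that grips the glass (35 to 50 mm above the base) leaning about 45 degrees, coming from the robot's side.
- gun_mount (a point): On the vertical axis of the cup mount under the fixed spray gun, at the top of the inner ledges that carry the lugs, 220 mm above the table; z up, x from the nozzle (robot's side) back to the handle. The mount is a ring open downwards, 55 mm across, its underside 5 mm below this point, with a 23 mm hole for the stem, 4 mm play all round.
- gun_slot (a point): Same axis, at the mount's underside, 215 mm above the table, gun's axes. Two slots for the lugs lie at +40 and +220 degrees from x (counter-clockwise from above), each 13 mm wide, the pair 48 mm across, with a small rib outside the ring over each: the cup enters with its x axis at 40 or 220 degrees to the gun's x axis. It cannot turn clockwise from there.
- gun_lock (a point): Where the cup's base centre is when locked: same axis, 64 mm above the table, gun's axes. Inside, 4 mm bumps on the ledges must be cleared: lift the lugs 5 to 12 mm (best 8) above the ledge tops, turn 50 degrees counter-clockwise from above, so that the cup's x axis lies along the gun's y (stop about 12 degrees beyond), then lower; the lugs drop behind the bumps and the cup hangs.
- gun_barrel (a point): Centre of the gun's round barrel over the mount's axis, 277 mm above the table, 36 mm thick. The barrel runs along the gun's x from 45 mm before the axis to 145 mm behind it. The black handle hangs 80 to 150 mm behind the axis; the stand's post and foot plate begin 140 mm behind it. Below the mount it is clear.
- air_lever (a joint): Lever of the air valve, rad: 0 leans towards the robot (open), 1.0 leans away (shut, at its stop). It stays where it is left; about 1 N at the tip moves it.
- air_lever_tip (a point): Centre of the 26 mm ball on the end of the air valve's steel lever, about 132 to 142 mm above the table, 85 mm from its pivot, which is 57 mm above the table. The lever swings in the valve's x-z plane; the valve's x axis points away from the robot (yaw up to 0.3 rad) and the ball travels 82 mm along it from open to shut. The block under the lever is 60 mm high.
- valve_axis (a point): On the lever's pivot, 57 mm above the table, fixed; axes of the valve: x the way to push the lever, y along the pivot, z up.

How it is judged (in metres and radians):
On the way, in this order (a step that is already met when the one before it is completed fails the run):
1. the air lever is pushed over to shut (value of joint air_lever above 0.85 rad), for 0.1 s.
2. the cup is lifted off the table (height (world z) of cup_lugs above 0.168 m), for 0.1 s.
3. the lugs are up through the slots, above the ledges, not yet turned (z of cup_lugs in the frame of gun_mount above 0.0025 m and horizontal distance between cup_lugs and gun_mount below 0.006 m and angle between the x axis of cup_lugs and the y axis of gun_mount, either way round above 0.45 rad), for 0.05 s.
4. the cup is turned and let down so that the lugs sit behind the bumps (z of cup_lugs in the frame of gun_mount between -0.003 and 0.0025 m and angle between the x axis of cup_lugs and the y axis of gun_mount, either way round below 0.3 rad), for 0.1 s.
At the end, for the whole second after the job is handed in: The cup hangs in the gun's mount, lugs on the ledges (within 3 mm in height, 6 mm sideways) behind the bumps, its lug line within 17 degrees of the gun's y axis, within 7 degrees of upright; the air lever is shut (above 0.85 rad) (all of step 4 and horizontal distance between cup_lugs and gun_mount below 0.006 m and angle between cup_lugs's own z axis and vertical below 0.12 rad and value of joint air_lever above 0.85 rad); the robot touches nothing.
It fails at once if the cup is touched while the air is open (contact force between cup and the fingers above 1 N and value of joint air_lever below 0.8 rad).
It fails at once if the glass cup is squeezed too hard (both fingers together over 40 N, about 20 N each) (contact force between cup and the fingers above 40 N).
It fails at once if the cup is forced against the gun (over 20 N) (contact force between cup and gun above 20 N).
It fails at once if the cup is tipped more than 30 degrees (angle between cup_lugs's own z axis and vertical above 0.52 rad).
It fails at once if a bystander is moved more than 25 mm (distance of any of plain_jar, tape_roll, offcut, phone, paint_brush, paint_tin, filling_knife, offcut_b from where it was at the start of the episode above 0.025 m).
It also fails if it takes over 72 s, if anything falls off the work surface, if the arm or the gripper's body presses on something with over 40 N, if the wrist force passes 120 N, or if a joint passes its speed limit or range.

## Working session

There is one attempt and no reset: what is moved stays moved. The work goes in short steps, Python scripts to look and compute and a tool call to move; the robot and the scene stay as the last step left them, time stands still between calls to the robot, and variables do not carry over. Pictures are saved under pics/ and viewed, at most 10 in all, crops included, and the job is handed in when it is done.

Besides the shell and the picture viewer there is one more tool, called after ">>>" as name([rows], argument=value, ...), one row to a line, values as JSON. jog_arm: Moves the arm, as the interface text tells. Its arguments: {"type":"object","properties":{"rows":{"type":"array"},"grip":{"type":"number"},"force":{"type":"number"}},"required":["rows"]}

```bash
mkdir -p pics; cat > h.py <<'E'
import numpy as np, cv2
from bench import r
from scipy.spatial.transform import Rotation as R
def snap(n):
    im,d=r.snapshot(n); p=r.camera_params(n); return im,d,p
def cloud(d,p):
    v,u=np.mgrid[:d.shape[0],:d.shape[1]]
    c=np.stack([(u-p['cx'])/p['fx']*d,(v-p['cy'])/p['fy']*d,d,np.ones_like(d)],-1)
    w=c@np.array(p['pose']).T
    w=w[...,:3]; w[d<=0]=np.nan
    return w
E
python3 - <<'E'
from h import *
for n in("scene","top"):
    im,d,p=snap(n); np.savez(n+'.npz',im=im,d=d); cv2.imwrite(f'pics/{n}0.png',im)
    print(n,p['fx'],p['cx'],p['cy'],np.round(p['pose'],3).tolist())
print(r.sense())
E
```

```text
scene 364.3835355435539 252.44999148077375 187.5227755627723 [[0.89, 0.316, -0.328, 875.634], [0.456, -0.606, 0.652, -600.986], [0.007, -0.73, -0.683, 850.724], [0.0, 0.0, 0.0, 1.0]]
top 463.9965756063879 254.17355814310514 190.3073415765558 [[0.024, -0.993, 0.12, 409.243], [-1.0, -0.022, 0.013, -14.487], [-0.01, -0.12, -0.993, 1439.433], [0.0, 0.0, 0.0, 1.0]]
{'time': 0.1, 'joint_pos': array([ 5.88178939e+01,  7.51141972e+00,  8.53266090e+01,  1.95945290e-03,
        8.72620671e+01, -4.89180965e+00]), 'qd': array([ 0.03750632, -0.0663287 , -0.12216961, -0.0157187 , -0.09247894,
       -0.03737291]), 'joint_efforts': array([ 9.39305319e-04, -5.70958292e+01, -5.01938546e+01, -2.53840508e-04,
        8.35429440e-03,  5.93420464e-05]), 'tool_pos': array([265.43614078, 537.50784988, 230.30847457]), 'tcp_rot': array([-1.79900436e+02, -1.04855324e-02,  1.53709599e+02]), 'ft_force': array([0.78361048, 0.3431948 , 0.16392211]), 'wrist_torque': array([ 0.0274414 , -0.02198095,  0.00192903]), 'grip_force': 0.0, 'finger_gap': 85.665932161739}
```

View pics/scene0.png

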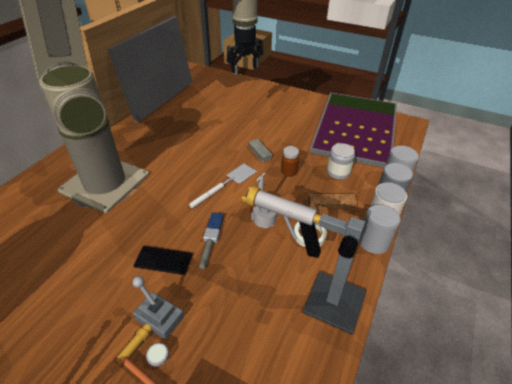

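View pics/top0.png

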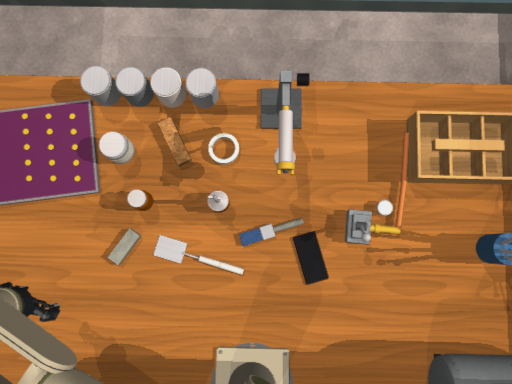

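The scene shows the valve at (158,310) with its ball at (138,283), and the gun at (245–330,190–225) with the cup behind its nozzle at about (264,205). In the top view the cup is at (218,201), the gun barrel at (286,110–172), the valve at (360,228) and the robot base at the bottom.

```bash
python3 - <<'E'
from h import *
A=np.load('scene.npz');B=np.load('top.npz')
a=cv2.resize(A['im'][160:350,110:370],None,fx=3,fy=3,interpolation=cv2.INTER_CUBIC); cv2.imwrite('pics/s1.png',a[:, :780])
t1=cv2.resize(B['im'][60:260,190:320],None,fx=3,fy=3,interpolation=cv2.INTER_CUBIC);t2=cv2.resize(B['im'][190:257,335:415],None,fx=5,fy=5,interpolation=cv2.INTER_CUBIC)
c=np.zeros((600,790,3),np.uint8);c[:,:390]=t1;c[:335,390:790]=t2;cv2.imwrite('pics/t1.png',c)
for n,D,bs in(("top",B['d'],{'cup':(185,215,205,232),'gun':(70,178,272,302),'valve':(200,250,340,402)}),("scene",A['d'],{'valve':(270,340,125,190),'gun':(175,240,240,330)})):
    p=r.camera_params(n);w=cloud(D,p)
    for k,(a,b,c,d) in bs.items():
        q=w[a:b,c:d].reshape(-1,3)
        for lo,hi in((20,57),(57,62),(62,75),(75,110),(110,150),(150,200),(200,240),(240,285),(285,320)):
            s=q[(q[:,2]>lo)&(q[:,2]<hi)]
            if len(s)>3: print(n,k,lo,hi,len(s),np.round(np.median(s,0)),np.round(s.min(0)),np.round(s.max(0)))
E
```

```text
top cup 20 57 19 [518.  92.  40.] [512.  82.  23.] [553. 118.  57.]
top cup 62 75 131 [539. 108.  72.] [513.  80.  62.] [571. 140.  75.]
top cup 75 110 160 [536. 106.  80.] [516.  83.  75.] [569. 136. 108.]
top cup 110 150 8 [535. 107. 132.] [534. 104. 114.] [539. 114. 147.]
top cup 150 200 39 [541. 110. 160.] [534.  91. 153.] [548. 130. 166.]
top gun 20 57 13 [826. -64.  41.] [ 808. -116.   20.] [828. -61.  56.]
top gun 62 75 6 [826. -67.  71.] [825. -75.  64.] [827. -60.  74.]
top gun 75 110 24 [827. -63.  82.] [824. -75.  76.] [852. -59. 105.]
top gun 110 150 17 [827. -66. 130.] [825. -70. 111.] [828. -60. 148.]
top gun 150 200 27 [827. -62. 161.] [825. -68. 150.] [853. -59. 197.]
top gun 200 240 31 [828. -59. 226.] [624. -89. 200.] [853. -50. 239.]
top gun 240 285 337 [669. -71. 281.] [ 591. -114.  240.] [855. -51. 285.]
top gun 285 320 1085 [711. -76. 292.] [ 596. -113.  285.] [856. -55. 308.]
top valve 20 57 924 [ 490. -370.   31.] [ 426. -445.   20.] [ 560. -277.   57.]
top valve 57 62 189 [ 486. -309.   59.] [ 443. -339.   57.] [ 512. -289.   62.]
top valve 62 75 97 [ 479. -3
[... 363 characters left out ...]
-288.   62.]
scene valve 62 75 125 [ 481. -316.   67.] [ 450. -334.   62.] [ 495. -299.   74.]
scene valve 75 110 63 [ 465. -314.   93.] [ 451. -318.   75.] [ 474. -308.  110.]
scene valve 110 150 137 [ 450. -314.  139.] [ 435. -324.  110.] [ 458. -301.  148.]
scene gun 20 57 376 [693. 220.  27.] [523.  60.  20.] [760. 273.  54.]
scene gun 110 150 46 [546. 108. 135.] [535. 103. 113.] [550. 116. 150.]
scene gun 150 200 42 [547. 102. 161.] [539. -78. 151.] [725. 125. 199.]
scene gun 200 240 385 [700. -86. 226.] [ 618. -104.  200.] [774. -56. 240.]
scene gun 240 285 935 [683. -90. 272.] [ 593. -104.  240.] [795. -59. 285.]
scene gun 285 320 832 [689. -81. 292.] [605. -97. 285.] [792. -60. 300.]
```

View pics/s1.png

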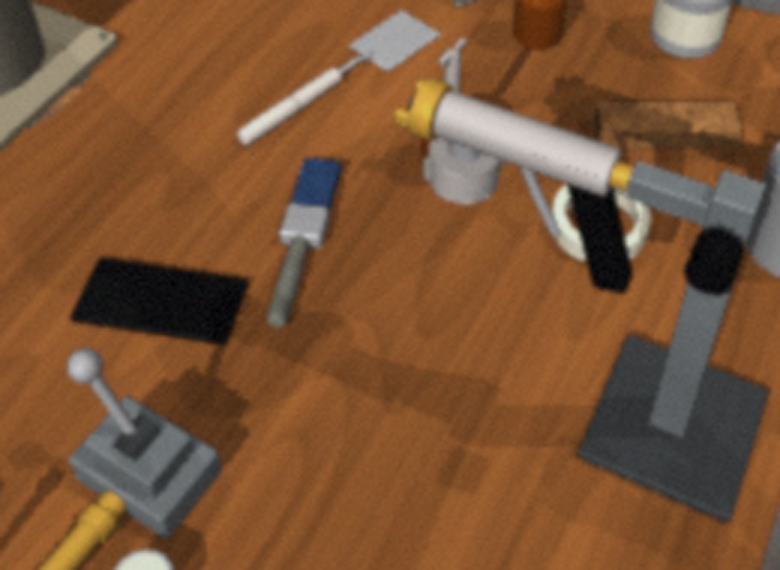

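View pics/t1.png

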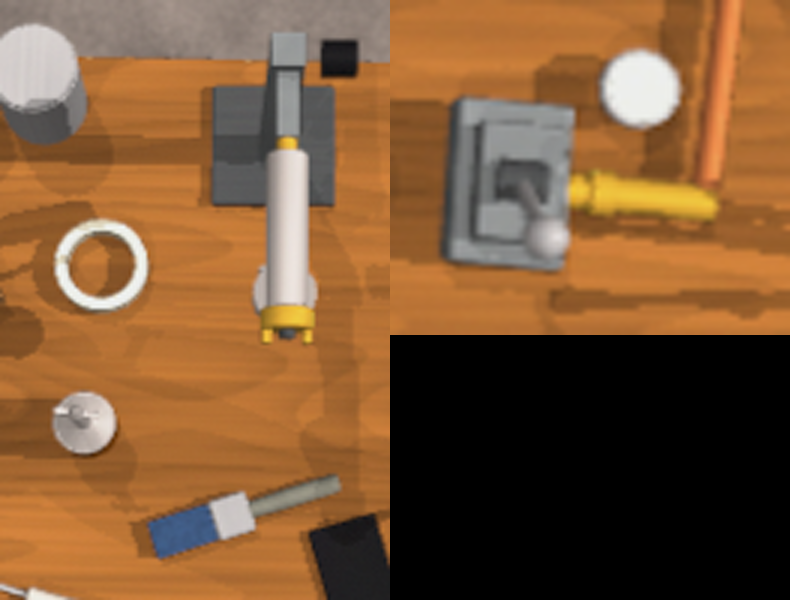

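The crops show the valve lever leaning to the robot, the mount ring under the barrel at scene (264,215), the cup's lugs at scene (261,175), and one lug clearly seen at top (209,197).

```bash
cat > m.py <<'E'
from h import *
from scipy.optimize import least_squares
def circ(P,rad,c0): 
    f=least_squares(lambda c:np.hypot(*(P[:,:2]-c).T)-rad,c0,loss='soft_l1',f_scale=1.); return f.x,np.std(f.fun)
E
python3 - <<'E'
from m import *
A=np.load('scene.npz');B=np.load('top.npz')
W={n:cloud(D['d'],r.camera_params(n)).reshape(-1,3) for n,D in(("scene",A),("top",B))}
def box(n,x0,x1,y0,y1,z0,z1):
    w=W[n];return w[(w[:,0]>x0)&(w[:,0]<x1)&(w[:,1]>y0)&(w[:,1]<y1)&(w[:,2]>z0)&(w[:,2]<z1)]
def pca(s):
    m=s.mean(0);u=np.linalg.svd(s-m)[2][0];return np.round(m,1),np.round(np.degrees(np.arctan2(u[1],u[0])),1)
for n in W:
    print(n)
    s=box(n,615,745,-130,-40,255,320); 
    # barrel: cylinder axis fit radius 18
    f=least_squares(lambda a:np.hypot((s[:,1]-a[0]-a[1]*(s[:,0]-680))/np.hypot(1,a[1]),s[:,2]-a[2]-a[3]*(s[:,0]-680))-18,[-75,0,277,0],loss='soft_l1',f_scale=1.)
    print(' barrel y@680,slope deg,z',f.x[0],np.degrees(np.arctan(f.x[1])),f.x[2],np.std(f.fun), 'front x',np.percentile(box(n,570,700,-130,-40,250,300)[:,0],[0,1]))
    m=box(n,590,700,-125,-40,216,236); print(' mount pts',len(m), m.min(0) if len(m) else '',m.max(0) if len(m) else '')
    if len(m)>20: print(' mount circ',circ(m,27.5,[640,-78]))
    l=box(n,500,590,60,150,152,168); print(' lugs',len(l),pca(l[:,:2]))
    st=box(n,500,590,60,150,95,150); print(' stem',len(st),circ(st,7.5,[540,109]) if len(st)>5 else '')
    li=box(n,500,590,60,150,66,74); print(' lid',len(li),circ(li,31,[540,109]) if len(li)>5 else '', np.round(li.min(0)),np.round(li.max(0)))
    b=box(n,400,480,-340,-285,125,160)
    f=least_squares(lambda c:np.linalg.norm(b-c,axis=1)-13,[443,-312,138],loss='soft_l1',f_scale=1.);print(' ball',np.round(f.x,1),np.std(f.fun))
    v=box(n,430,540,-360,-270,40,61);print(' block',cv2.minAreaRect(v[:,:2].astype(np.float32)))
    v=box(n,430,540,-360,-270,57,61.5);print(' blocktop',cv2.minAreaRect(v[:,:2].astype(np.float32)))
E
```

```text
scene
 barrel y@680,slope deg,z -74.6907339205424 1.249725105849395 275.77253261999755 1.6851034131684057 front x [593.24672126 596.5917963 ]
 mount pts 149 [ 618.0726189  -104.30011114  216.33701845] [697.50363094 -56.38339348 235.8292396 ]
 mount circ (array([642.44688582, -75.19708877]), np.float64(2.530880930328952))
 lugs 34 (array([544.5, 111. ]), np.float64(-97.2))
 stem 47 (array([542.17358584, 112.17896971]), np.float64(1.0981618297457183))Traceback (most recent call last):
  File "<stdin>", line 18, in <module>
    return umr_minimum(a, axis, None, out, keepdims, initial, where)
ValueError: zero-size array to reduction operation minimum which has no identity
```

```bash
python3 - <<'E'
from m import *
A=np.load('scene.npz');B=np.load('top.npz')
W={n:cloud(D['d'],r.camera_params(n)).reshape(-1,3) for n,D in(("scene",A),("top",B))}
def box(n,x0,x1,y0,y1,z0,z1):
    w=W[n];return w[(w[:,0]>x0)&(w[:,0]<x1)&(w[:,1]>y0)&(w[:,1]<y1)&(w[:,2]>z0)&(w[:,2]<z1)]
def pca(s):
    m=s.mean(0);u=np.linalg.svd(s-m)[2][0];return np.round(m,1),np.round(np.degrees(np.arctan2(u[1],u[0])),1)
for n in W:
    print(n)
    s=box(n,615,745,-130,-40,265,320)
    f=least_squares(lambda a:np.hypot((s[:,1]-a[0]-a[1]*(s[:,0]-680))/np.hypot(1,a[1]),s[:,2]-a[2]-a[3]*(s[:,0]-680))-18,[-75,0,277,0],loss='soft_l1',f_scale=1.)
    print(' barrel y@680,slope deg,z',f.x[0],np.degrees(np.arctan(f.x[1])),f.x[2],np.std(f.fun))
    q=box(n,575,640,-130,-40,240,300);print(' front x',np.sort(q[:,0])[:8].round(),' y spread of first 12mm',q[q[:,0]<610].min(0),q[q[:,0]<610].max(0))
    m=box(n,590,680,-125,-40,212,240)
    if len(m)>20: print(' mount',len(m),circ(m,27.5,[640,-78]),np.round(m.min(0)),np.round(m.max(0)))
    l=box(n,500,590,60,150,152,168); print(' lugs',len(l),pca(l[:,:2])); print(np.round(l[:,:2]).astype(int).tolist())
    st=box(n,500,590,60,150,95,150); print(' stem',len(st),circ(st,7.5,[540,109]))
    li=box(n,500,590,60,150,66,74); print(' lid',len(li))
    if len(li)>5: print(cv2.minEnclosingCircle(li[:,:2].astype(np.float32)))
    b=box(n,400,480,-340,-285,125,160)
    f=least_squares(lambda c:np.linalg.norm(b-c,axis=1)-13,[443,-312,138],loss='soft_l1',f_scale=1.);print(' ball',np.round(f.x,1),np.std(f.fun))
    for z0,z1 in((15,61),(57,61.5)):
        v=box(n,430,540,-360,-270,z0,z1);print(' block',cv2.minAreaRect(v[:,:2].astype(np.float32)))
E
```

```text
scene
 barrel y@680,slope deg,z -74.58368360078929 1.2218506643602236 275.90052675669955 1.5937424054228126
 front x [593. 594. 595. 596. 596. 596. 596. 596.]  y spread of first 12mm [593.24672126 -99.28708617 267.94299216] [609.97584516 -59.34422074 298.42143305]
 mount 188 (array([642.43630242, -75.13206965]), np.float64(1.1609733573222183)) [ 618. -104.  213.] [671. -56. 240.]
 lugs 34 (array([544.5, 111. ]), np.float64(-97.2))
[[542, 128], [546, 128], [548, 130], [541, 124], [546, 121], [546, 126], [547, 133], [543, 120], [545, 123], [547, 125], [539, 110], [548, 109], [547, 118], [540, 108], [543, 107], [545, 110], [548, 110], [550, 113], [539, 102], [542, 102], [544, 104], [546, 107], [548, 109], [550, 113], [540, 94], [542, 96], [543, 100], [543, 106], [546, 107], [549, 109], [542, 90], [543, 94], [545, 104], [540, 94]]
 stem 47 (array([542.17358584, 112.17896971]), np.float64(1.0981618297457183))
 lid 0
 ball [ 443.1 -310.8  133.4] 1.1595698476503482
 block ((479.21026611328125, -319.32110595703125), (81.52108764648438, 100.7042465209961), 86.9955062866211)
 block ((478.50994
[... 575 characters left out ...]
42, 121], [542, 118], [542, 116], [542, 105], [543, 102], [543, 99], [540, 119], [539, 115], [539, 104], [540, 102], [540, 99], [540, 96], [540, 94], [540, 91], [537, 116], [537, 113], [536, 110], [537, 107], [537, 105], [536, 99], [537, 96], [537, 94], [537, 91], [534, 110], [534, 108]]
 stem 12 (array([541.37029649, 110.57684534]), np.float64(0.23210944412004086))
 lid 99
((540.9724731445312, 110.3968734741211), 30.87563705444336)
 ball [ 441.8 -312.6  134.7] 2.068501269049401
 block ((477.4578857421875, -319.83880615234375), (80.14753723144531, 97.89468383789062), 85.79305267333984)
 block ((476.4808349609375, -314.5829772949219), (50.54490661621094, 68.57637023925781), 86.71701049804688)
```

>>> jog_arm([
  [[-359,-311,-40],[0,0,1.37]],
  [[-359,-311,-40],[0,0,1.37]],
  [[-359,-311,-40],[0,0,1.37]],
  [[-359,-311,-40],[0,0,1.37]],
  [[-359,-311,-40],[0,0,1.37]],
  [[-359,-311,-40],[0,0,1.37]],
  [[-359,-311,-40],[0,0,1.37]],
  [[-359,-311,-40],[0,0,1.37]],
  [[-359,-311,-40],[0,0,1.37]],
  [[-359,-311,-40],[0,0,1.37]],
], grip=0)

```text
time: 1.1
tool_pos: [450.6, 96.8, 271.4]
tcp_rot: [180.0, 0.0, 74.8]
ft_force: [0.4, -0.0, -0.7]
finger_gap: -0.1
grip_force: 0.0
```

```bash
cat >> h.py <<'E'
def tool(az,tilt):
    """tool orientation: leaning `tilt` deg from straight down towards azimuth az, closing line horizontal"""
    return R.from_euler('z',az,degrees=True)*R.from_euler('y',-tilt,degrees=True)*R.from_euler('x',180,degrees=True)
def cur():
    s=r.sense(); return np.array(s['tool_pos']),R.from_euler('xyz',s['tcp_rot'],degrees=True)
def rel(p,Rt,p0=None,R0=None):
    if p0 is None: p0,R0=cur()
    return np.round(R0.inv().apply(np.array(p)-p0),1).tolist(),np.round((R0.inv()*Rt).as_rotvec(),3).tolist()
E
python3 -c "
from h import *
print(tool(0,50).as_matrix().round(2)); s=r.sense(); print(s['time'],s['joint_pos'].round(1))
print(rel([398,-308,200],tool(-4,0)))"
```

```text
[[ 0.64 -0.    0.77]
 [ 0.   -1.   -0.  ]
 [ 0.77  0.   -0.64]]
1.1 [ 5.800e+00 -1.530e+01  1.029e+02 -1.000e-01  9.240e+01  2.100e+01]
([-404.3, 55.6, 71.8], [0.001, 0.0, 1.375])
```

>>> jog_arm([
  [[-404,56,72],[0,0,1.375]],
  [[-404,56,72],[0,0,1.375]],
  [[-404,56,72],[0,0,1.375]],
  [[-404,56,72],[0,0,1.375]],
  [[-404,56,72],[0,0,1.375]],
  [[-404,56,72],[0,0,1.375]],
  [[-404,56,72],[0,0,1.375]],
  [[-404,56,72],[0,0,1.375]],
  [[-404,56,72],[0,0,1.375]],
  [[-404,56,72],[0,0,1.375]],
])

```text
time: 2.1
tool_pos: [399.6, -306.5, 198.0]
tcp_rot: [-179.9, 0.1, -4.0]
ft_force: [0.4, -0.3, 0.5]
finger_gap: 0.2
grip_force: 0.0
```

```bash
python3 -c "
from h import *
s=r.sense(); print(s['time'],s['joint_pos'].round(1))
print(rel([398,-308,122],tool(-4,0)),rel([398,-308,122],tool(-4,0)))
print(rel([398+118,-308-8,122],tool(-4,0)))"
```

```text
2.1 [-43.3  -6.4 102.8  -0.   83.8  50.7]
([-1.3, 1.7, 76.0], [-0.001, 0.002, 0.0]) ([-1.3, 1.7, 76.0], [-0.001, 0.002, 0.0])
([117.0, 1.5, 75.7], [-0.001, 0.002, 0.0])
```

>>> jog_arm([
  [[0,2,40],[0,0,0]],
  [[0,2,76],[0,0,0]],
  [[0,2,76],[0,0,0]],
  [[20,2,76],[0,0,0]],
  [[35,2,76],[0,0,0]],
  [[50,2,76],[0,0,0]],
  [[65,2,76],[0,0,0]],
  [[80,2,76],[0,0,0]],
  [[90,2,76],[0,0,0]],
  [[97,2,76],[0,0,0]],
])

```text
time: 3.1
tool_pos: [495.5, -312.2, 124.5]
tcp_rot: [-180.0, 0.4, -3.5]
ft_force: [-39.6, 6.4, 24.0]
finger_gap: 0.0
grip_force: 20.0
```

>>> jog_arm([
  [[2,0,0],[0,0,0]],
  [[4,0,0],[0,0,0]],
  [[5,0,0],[0,0,0]],
  [[5,0,0],[0,0,0]],
])

```text
time: 3.5
tool_pos: [495.4, -312.7, 123.7]
tcp_rot: [-179.9, 0.9, -3.6]
ft_force: [-39.6, 4.4, 21.8]
finger_gap: -0.1
grip_force: 20.4
```

```bash
cat > v.py <<'E'
from m import *
for n in("scene","top"):
    im,d,p=snap(n);w=cloud(d,p).reshape(-1,3)
    b=w[(w[:,0]>420)&(w[:,0]<560)&(abs(w[:,1]+315)<35)&(w[:,2]>115)&(w[:,2]<160)]
    print(n,len(b),np.round(np.median(b,0)) if len(b) else'',b.max(0).round() if len(b) else '')
    cv2.imwrite(f'pics/v_{n}.png',im)
s=r.sense();print(s['time'],s['ft_force'],s['tool_pos'])
E
python3 v.py
```

```text
scene 205 [ 515. -320.  140.] [ 532. -301.  159.]
top 0  
3.6 [-39.48175759   4.52553282  20.92447271] [ 495.41374246 -312.76604168  123.80155374]
```

>>> jog_arm([
  [[-10,0,0],[0,0,0]],
  [[-40,0,0],[0,0,0]],
  [[-50,0,-40],[0,0,0]],
  [[-60,0,-80],[0,0,0]],
  [[-100,0,-100],[0,0,0]],
  [[-100,0,-100],[0,0,0]],
], grip=85)

```text
time: 4.2
tool_pos: [402.1, -308.1, 229.2]
tcp_rot: [179.7, -0.3, -3.6]
ft_force: [1.7, -0.4, 0.8]
finger_gap: 84.4
grip_force: 0.0
```

```bash
python3 v.py; python3 -c "
from h import *
t=tool(16,50)
a=np.array([541.5,111,40]); z=t.apply([0,0,1])
print(rel(a-150*z+[0,0,60],t)); print(r.sense()['joint_pos'].round(1))"
```

```text
scene 115 [ 522. -320.  139.] [ 532. -304.  145.]
top 74 [ 515. -316.  139.] [ 529. -305.  147.]
4.3 [ 0.19386865  0.2487938  -0.91362578] [ 403.13607978 -307.17732394  225.19803492]
([3.7, -387.5, 28.0], [0.151, 0.861, -0.318])
[-43.1  -7.1 100.5   0.   86.4  50.4]
```

```bash
python3 - <<'E'
from m import *
for n in("scene","top"):
    im,d,p=snap(n);w=cloud(d,p).reshape(-1,3)
    b=w[(w[:,0]>420)&(w[:,0]<560)&(abs(w[:,1]+315)<35)&(w[:,2]>122)&(w[:,2]<160)]
    f=least_squares(lambda c:np.linalg.norm(b-c,axis=1)-13,[520,-315,134],loss='soft_l1',f_scale=1.);print(n,f.x.round(1),f.fun.std().round(2))
E
```

```text
scene [ 518.1 -316.1  130.5] 1.1
top [ 517.4 -317.7  131.6] 1.71
```

>>> jog_arm([
  [[4,-387,28],[0.151,0.861,-0.318]],
  [[4,-387,28],[0.151,0.861,-0.318]],
  [[4,-387,28],[0.151,0.861,-0.318]],
  [[4,-387,28],[0.151,0.861,-0.318]],
  [[4,-387,28],[0.151,0.861,-0.318]],
  [[4,-387,28],[0.151,0.861,-0.318]],
  [[4,-387,28],[0.151,0.861,-0.318]],
  [[4,-387,28],[0.151,0.861,-0.318]],
  [[4,-387,28],[0.151,0.861,-0.318]],
  [[4,-387,28],[0.151,0.861,-0.318]],
])

```text
time: 5.4
tool_pos: [523.1, 42.0, 223.2]
tcp_rot: [-178.6, -47.7, 15.8]
ft_force: [0.1, -0.8, 0.3]
finger_gap: 84.8
grip_force: 0.0
```

```bash
python3 -c "
from h import *
t=tool(16,50)
a=np.array([541.5,111,40]); z=t.apply([0,0,1])
p0,R0=cur(); print(r.sense()['joint_pos'].round(1))
print(p0,R0.as_euler('xyz',True))
print(rel(a-80*z,t,p0,R0),rel(a+20*z,t,p0,R0))
im,d,p=snap('scene');cv2.imwrite('pics/pre.png',cv2.resize(im[80:330,120:420],None,fx=2.6,fy=2.3))"
```

```text
[-19.6 -50.9 143.1  34.6  52.2  41.2]
[523.09846847  42.01110562 223.22875374] [-178.56276471  -47.71673684   15.80883601]
([-114.2, -59.4, 71.9], [-0.023, 0.04, -0.003]) ([-110.2, -57.1, 171.8], [-0.023, 0.04, -0.003])
```

View pics/pre.png

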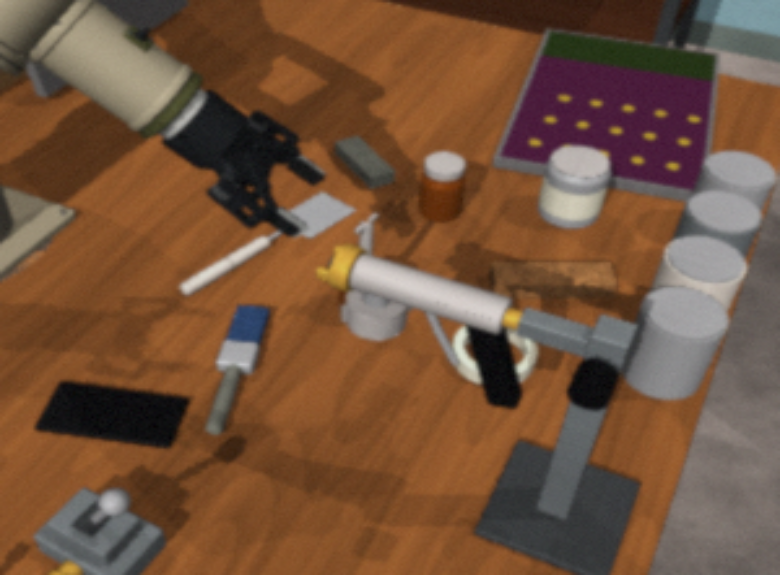

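The picture shows the gripper open and leaning, short of the pose at about (255,185) because joints 2 and 3 are at their limits. The cup is at (368,230) and the lever ball at (113,500) leans away (shut). I'll fit the arm's kinematics from the logged poses to plan around the limits.

```bash
cat > kin.py <<'E'
from m import *
E=lambda a,x:R.from_euler(a,x,degrees=True)
def fk(P,q,s4=1,s6=-1):
    a1,d1,a2,o,a3,L=P
    R1=E('z',q[0]);R2=R1*E('y',q[1]);R3=R2*E('y',q[2]);R4=R3*E('z',s4*q[3]);R5=R4*E('y',q[4]);
    R6=R5*E('z',s6*q[5]+KO)
    return R1.apply([a1,0,d1])+R2.apply([0,0,a2])+R3.apply([o,0,a3])+R6.apply([0,0,L]),R6
KO=0
data=[([58.818,7.511,85.327,0,87.262,-4.892],[265.44,537.51,230.31],None),
([5.8,-15.3,102.9,-.1,92.4,21.0],[450.6,96.8,271.4],None),
([-43.3,-6.4,102.8,0,83.8,50.7],[399.6,-306.5,198],None),
([-43.1,-7.1,100.5,0,86.4,50.4],[403.14,-307.18,225.2],None),
([-19.6,-50.9,143.1,34.6,52.2,41.2],[523.10,42.01,223.23],None)]
E
python3 - <<'E'
import kin
from kin import *
for s4 in(1,-1):
  f=least_squares(lambda P:np.concatenate([fk(P,q,s4)[0]-p for q,p,_ in data]+[[.001*(P[0]),.001*P[3]]]),[0,200,400,0,400,250])
  print(s4,f.x.round(1),f.fun.round(1))
  for s6 in(1,-1):
    print(s6,fk(f.x,data[0][0],s4,s6)[1].as_euler('xyz',True).round(1),fk(f.x,data[4][0],s4,s6)[1].as_euler('xyz',True).round(1))
E
```

```text
1 [ -1.5 418.8 441.1 139.8 563.9 458.6] [ 51.2 -14.2  -0.3  -1.5 -52.   -1.8 -41.2 -31.3  -1.2 -37.9 -34.6  -0.3
   1.6 -10.4   3.6  -0.    0.1]
1 [ 1.800e+02 -1.000e-01 -1.163e+02] [132.3  -1.  106.9]
-1 [-1.800e+02 -1.000e-01 -1.261e+02] [ 170.3   46.9 -175.4]
-1 [  20.2 -439.8 -167.8 -537.   465.5 -328.7] [ -11.6 -118.     5.5   53.9  -46.1   11.7    9.8  -79.3    5.9  -11.5
  -59.3    5.6  -56.2  -51.7  -28.8    0.    -0.5]
1 [ 1.800e+02 -1.000e-01 -1.163e+02] [-170.3   46.9  136.2]
-1 [-1.800e+02 -1.000e-01 -1.261e+02] [-132.3   -1.  -146.1]
```

```bash
sed -i 's/^KO=0/KO=90/; s/s6=-1/s6=1/; s/a1,d1,a2,o,a3,L=P/a1,d1,a2,o,a3,L,b=P/; s/\[o,0,a3\]/[o,b,a3]/' kin.py
python3 - <<'E'
from kin import *
for s4 in(1,-1):
  f=least_squares(lambda P:np.concatenate([fk(P,q,s4)[0]-p for q,p,_ in data]+[[.01*(P[0]),.01*P[3]]]),[0,200,400,0,400,250,50])
  print(s4,f.x.round(1),f.fun.round(1),fk(f.x,data[4][0],s4)[1].as_euler('xyz',True).round(1))
E
```

```text
1 [  1.  316.4 368.8  59.  552.2 365.1  51.2] [-0.  -0.1  0.4 -0.1 -0.2 -0.2  0.   0.3 -0.4  0.2 -0.1  0.4  0.1 -0.1
 -0.3  0.   0.6] [-178.5  -47.6   15.8]
-1 [  16.9 -306.6  -75.7 -431.1  480.5 -209.7   65.1] [-57.7 -68.6   4.6  39.3  18.    9.7  46.5 -24.5   4.8  28.9  -8.    4.8
 -46.6 -42.7 -23.9   0.2  -4.3] [132.7   6.6  39.1]
```

```bash
cat >> kin.py <<'E'
P=least_squares(lambda P:np.concatenate([fk(P,q)[0]-p for q,p,_ in data]+[[.01*(P[0]),.01*P[3]]]),[0,200,400,0,400,250,50]).x
lo=np.array([-169,-51,1.3,-76,0.5,-152]);hi=np.array([169,129,143,256,156,152])
def ik(p,Rt,q0=None):
    q0=r.sense()['joint_pos'] if q0 is None else q0
    def e(q):
        pp,RR=fk(P,q); return np.concatenate([pp-p,150*(RR.inv()*Rt).as_rotvec()])
    f=least_squares(e,np.clip(q0,lo+.1,hi-.1),bounds=(lo,hi),x_scale=10); return f.x,np.abs(f.fun).max()
E
python3 - <<'E'
from kin import *
q0=[0,-30,120,10,60,60]
for tilt in(40,45,50):
  for dphi in (0,-10,10,-20):
    out=[]
    for p,ph in(((541.5,111,40),16),((541.5,111,110),16),((541.5,111,190),16),((642.5,-76,100),-25),((642.5,-76,120),-25),((642.5,-76,120),0),((642.5,-76,120),25),((642.5,-76,106),25)):
      t=tool(ph+dphi,tilt); q,er=ik(np.array(p)+19*t.apply([0,0,1]),t,q0); out.append((round(er),q.round().astype(int).tolist()))
    print(tilt,dphi,[o[0] for o in out],out[0][1] ,out[3][1],out[7][1])
E
```

```text
40 0 [0, 0, 0, 0, 0, 0, 0, 0] [0, -14, 139, 34, 19, 45] [-4, -3, 122, -31, 26, 134] [-27, 2, 117, 46, 45, 9]
40 -10 [0, 0, 0, 2, 0, 0, 0, 0] [6, -14, 139, -1, 14, 91] [-1, 1, 118, -39, 34, 152] [-24, -2, 121, 43, 37, 22]
40 10 [0, 0, 0, 0, 0, 0, 0, 0] [-6, -12, 138, 49, 27, 19] [-9, -5, 124, -10, 22, 104] [-30, 6, 112, 47, 53, -1]
40 -20 [0, 0, 0, 14, 12, 0, 0, 0] [13, -11, 137, -36, 19, 138] [-1, 3, 113, -34, 40, 152] [-20, -5, 123, 34, 29, 40]
45 0 [0, 0, 0, 0, 0, 0, 0, 0] [-1, -15, 143, 57, 15, 21] [-3, -3, 125, -45, 22, 149] [-30, 2, 119, 55, 44, -1]
45 -10 [0, 0, 0, 10, 8, 0, 0, 0] [6, -14, 143, -3, 7, 93] [-1, -1, 120, -41, 30, 152] [-26, -3, 124, 54, 35, 10]
45 10 [0, 0, 0, 0, 0, 0, 0, 0] [-9, -12, 141, 65, 26, 1] [-9, -6, 127, -17, 14, 111] [-32, 7, 114, 54, 53, -9]
45 -20 [3, 0, 0, 21, 19, 0, 0, 0] [13, -12, 140, -51, 14, 152] [-1, 1, 116, -36, 37, 152] [-21, -6, 127, 47, 25, 26]
50 0 [8, 9, 2, 7, 4, 0, 0, 0] [-3, -13, 143, 73, 15, 5] [-4, -5, 127, -50, 18, 152] [-32, 2, 122, 65, 45, -11]
50 -10 [7, 8, 2, 18, 16, 0, 0, 0] [8, -13, 143, -44, 3, 136] [-2, -3, 123, -43, 26, 152] [-28, -3, 127, 67, 34, -3]
50 10 [1, 2, 0, 0, 0, 0, 0, 0] [-11, -11, 143, 81, 28, -16] [-9, -6, 131, -40, 8, 134] [-34, 8, 116, 62, 55, -17]
50 -20 [11, 1, 0, 29, 27, 0, 0, 0] [11, -14, 142, -53, 10, 152] [-2, 0, 118, -38, 34, 152] [-22, -6, 130, 66, 23, 8]
```

```bash
python3 - <<'E'
from kin import *
for tilt in(45,47,49):
  for dphi in (8,14,20):
    q=[0,-30,120,10,60,60]; out=[]
    for p,ph in [((541.5,111,z),16) for z in(190,100,40)]+[((642.5,-76,102),-25)]+[((642.5,-76,114),x) for x in(-25,-15,-5,5,15,25)]+[((642.5,-76,106),25)]:
      t=tool(ph+dphi,tilt); q,er=ik(np.array(p)+20*t.apply([0,0,1]),t,q); out.append([round(er)]+q.round().astype(int).tolist())
    print(tilt,dphi);print('\n'.join(map(str,[out[0],out[2]]+out[4:])))
E
```

```text
45 8
[0, -7, -35, 138, 34, 41, 40]
[0, -7, -12, 141, 65, 24, 4]
[0, -8, -7, 127, -23, 17, 118]
[0, -14, -8, 128, 17, 16, 68]
[0, -20, -7, 127, 43, 24, 33]
[0, -25, -4, 124, 52, 33, 14]
[0, -29, 0, 120, 55, 43, 2]
[0, -32, 5, 115, 54, 52, -6]
[0, -32, 6, 115, 55, 51, -7]
45 14
[0, -11, -32, 136, 40, 46, 28]
[0, -11, -10, 139, 66, 30, -4]
[0, -11, -8, 128, 1, 15, 89]
[0, -17, -8, 127, 36, 20, 44]
[0, -23, -6, 126, 50, 29, 20]
[0, -27, -2, 122, 54, 39, 6]
[0, -31, 3, 117, 55, 48, -3]
[0, -33, 8, 111, 53, 57, -11]
[0, -33, 9, 111, 53, 57, -11]
45 20
[0, -14, -28, 134, 44, 51, 18]
[0, -14, -7, 137, 65, 37, -10]
[0, -15, -8, 128, 24, 17, 59]
[0, -21, -7, 126, 46, 25, 28]
[0, -26, -4, 124, 53, 35, 11]
[0, -29, 1, 119, 55, 45, 0]
[0, -32, 6, 114, 54, 54, -8]
[0, -33, 12, 107, 52, 62, -14]
[0, -33, 12, 108, 52, 62, -15]
47 8
[0, -8, -36, 140, 37, 40, 37]
[0, -8, -12, 142, 73, 24, -4]
[0, -8, -7, 128, -29, 14, 124]
[0, -14, -9, 129, 22, 14, 63]
[0, -20, -8, 128, 50, 22, 26]
[0, -26, -5, 125, 57, 33, 9]
[0, -30, 0, 121, 59, 43, -2]
[0, -32, 5, 116, 57, 52, -10]
[0, -32, 6, 116, 58, 52, -11]
47 
[... 679 characters left out ...]
0, -21, -8, 130, 58, 21, 18]
[0, -26, -5, 127, 63, 32, 3]
[0, -30, 0, 122, 63, 43, -6]
[0, -33, 6, 116, 60, 53, -13]
[0, -33, 7, 116, 61, 52, -14]
49 14
[0, -13, -34, 139, 47, 45, 21]
[0, -13, -9, 141, 77, 32, -16]
[0, -11, -9, 130, 2, 9, 87]
[0, -18, -8, 130, 51, 17, 28]
[0, -24, -6, 128, 62, 28, 8]
[0, -29, -2, 124, 63, 39, -3]
[0, -32, 3, 119, 61, 49, -10]
[0, -34, 9, 113, 58, 58, -16]
[0, -34, 10, 113, 59, 58, -17]
49 20
[0, -16, -29, 137, 51, 50, 12]
[0, -16, -6, 139, 74, 38, -20]
[0, -16, -9, 131, 39, 13, 44]
[0, -22, -7, 129, 59, 23, 14]
[0, -27, -4, 126, 63, 35, 1]
[0, -31, 1, 121, 62, 45, -8]
[0, -34, 7, 115, 60, 55, -14]
[0, -35, 13, 108, 56, 63, -19]
[0, -35, 14, 108, 57, 63, -20]
```

```bash
cat >> kin.py <<'E'
C=np.array([541.5,111.,0])
def gp(h,back=0,az=34,c=C,tilt=46,g=20):
    t=tool(az,tilt); u=np.array([np.cos(np.radians(az)),np.sin(np.radians(az)),0])
    return c+[0,0,h]-back*u+g*t.apply([0,0,1]),t
E
python3 - <<'E'
from kin import *
q=r.sense()['joint_pos']
for h,b in((215,40),(120,40),(60,40),(42,40),(42,20),(42,0)):
    p,t=gp(h,b); q,e=ik(p,t,q); print(h,b,round(e,1),q.round(0),rel(p,t))
p0,t0=gp(215,40)
print([rel(*gp(h,b),p0,t0)[0] for h,b in((120,40),(60,40),(42,40),(42,20),(42,0))])
E
```

```text
215 40 0.0 [-19. -39. 139.  43.  57.  21.] ([-8.3, -50.6, 24.8], [0.205, -0.032, -0.217])
120 40 0.1 [-19. -29. 143.  51.  47.   7.] ([-78.6, -48.9, 88.7], [0.205, -0.032, -0.217])
60 40 1.0 [-19. -18. 143.  61.  41.  -6.] ([-123.0, -47.8, 129.1], [0.205, -0.032, -0.217])
42 40 0.5 [-19. -14. 143.  64.  40. -11.] ([-136.3, -47.5, 141.2], [0.205, -0.032, -0.217])
42 20 0.0 [-16. -11. 141.  66.  37. -11.] ([-123.5, -53.4, 155.4], [0.205, -0.032, -0.217])
42 0 0.0 [-13.  -8. 138.  67.  35. -10.] ([-110.7, -59.2, 169.7], [0.205, -0.032, -0.217])
[[-68.3, -0.0, 66.0], [-111.5, -0.0, 107.7], [-124.4, -0.0, 120.2], [-110.6, 0.0, 134.6], [-96.7, 0.0, 148.9]]
```

```bash
python3 - <<'E'
from kin import *
p,t=gp(215,30); print(rel(p,t))
print([rel(*gp(h,b),p,t)[0] for h,b in((120,30),(60,30),(42,30),(42,15),(42,0))])
E
```

```text
([-2.0, -53.6, 31.9], [0.205, -0.032, -0.217])
[[-68.3, -0.0, 66.0], [-111.5, -0.0, 107.7], [-124.4, -0.0, 120.2], [-114.0, -0.0, 131.0], [-103.6, 0.0, 141.8]]
```

>>> jog_arm([
  [[-2,-54,32],[0.205,-0.032,-0.217]],
  [[-2,-54,32],[0.205,-0.032,-0.217]],
  [[-2,-54,32],[0.205,-0.032,-0.217]],
  [[-2,-54,32],[0.205,-0.032,-0.217]],
  [[-2,-54,32],[0.205,-0.032,-0.217]],
  [[-2,-54,32],[0.205,-0.032,-0.217]],
], grip=85, force=20)

```text
time: 6.05
tool_pos: [529.0, 97.5, 203.2]
tcp_rot: [179.6, -46.1, 33.9]
ft_force: [-1.1, 0.3, 0.3]
finger_gap: 85.0
grip_force: 0.0
```

```bash
python3 - <<'E'
from kin import *
print([rel(*gp(h,b)) for h,b in((215,30),(120,30),(60,30),(42,30),(42,15),(42,0))])
E
```

```text
[([0.1, -4.2, 3.0], [0.008, -0.002, -0.001]), ([-68.4, -4.7, 68.9], [0.008, -0.002, -0.001]), ([-111.7, -4.9, 110.4], [0.008, -0.002, -0.001]), ([-124.6, -5.0, 122.9], [0.008, -0.002, -0.001]), ([-114.2, -5.1, 133.7], [0.008, -0.002, -0.001]), ([-103.8, -5.2, 144.5], [0.008, -0.002, -0.001])]
```

>>> jog_arm([
  [[-34,-5,36],[0,0,0]],
  [[-68,-5,69],[0,0,0]],
  [[-90,-5,90],[0,0,0]],
  [[-112,-5,110],[0,0,0]],
  [[-125,-5,123],[0,0,0]],
  [[-125,-5,123],[0,0,0]],
  [[-125,-5,123],[0,0,0]],
])

```text
time: 6.75
tool_pos: [528.2, 102.6, 27.8]
tcp_rot: [179.7, -46.1, 34.0]
ft_force: [0.3, -0.5, 0.4]
finger_gap: 84.9
grip_force: 0.0
```

```bash
python3 - <<'E'
from kin import *
print(cur(), r.sense()['joint_pos'].round(1),[rel(*gp(h,b)) for h,b in((42,30),(42,15),(42,0))])
im,d,p=snap('scene');a=cv2.resize(im[100:260,180:330],None,fx=3.5,fy=3.5)
im,d,p=snap('top');b=cv2.resize(im[150:290,180:240],None,fx=4,fy=4)
c=np.zeros((560,525+240,3),np.uint8);c[:,:525]=a;c[:,525:]=b;cv2.imwrite('pics/pg.png',c)
E
```

```text
(array([528.24831436, 102.59882668,  27.76456302]), Rotation.from_matrix(array([[ 0.57511359,  0.55585334,  0.60022615],
                            [ 0.38763023, -0.83127286,  0.39840713],
                            [ 0.72040764,  0.00353644, -0.69354187]]))) [-17.3 -12.9 142.   65.8  37.8 -11.1] [([0.3, 0.4, -0.2], [0.005, -0.002, -0.0]), ([10.7, 0.4, 10.6], [0.005, -0.002, -0.0]), ([21.1, 0.3, 21.4], [0.005, -0.002, -0.0])]
```

View pics/pg.png

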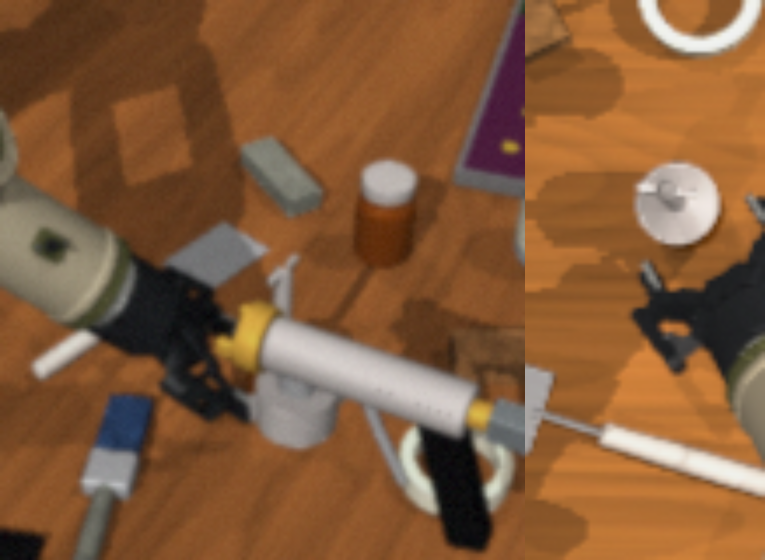

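The right panel shows the cup at (678,205) with the open fingers at (650,275) and (757,210), centred on the approach line about 30 mm short. Next I move forward and close gently by opening steps.

>>> jog_arm([
  [[5,0,5],[0,0,0]],
  [[10,0,10],[0,0,0]],
  [[15,0,15],[0,0,0]],
  [[21,0,21],[0,0,0]],
  [[21,0,21],[0,0,0]],
])

```text
time: 7.35
tool_pos: [553.6, 120.2, 27.9]
tcp_rot: [179.7, -46.1, 34.1]
ft_force: [-0.6, 0.3, 0.5]
finger_gap: 85.1
grip_force: 0.0
```

>>> jog_arm([
  [[0,0,0],[0,0,0]],
  [[0,0,0],[0,0,0]],
  [[0,0,0],[0,0,0]],
  [[0,0,0],[0,0,0]],
], grip=63, force=20)

```text
time: 7.75
tool_pos: [552.4, 119.3, 27.3]
tcp_rot: [179.7, -46.1, 34.0]
ft_force: [-0.1, 0.5, 0.4]
finger_gap: 63.1
grip_force: 0.0
```

>>> jog_arm([
  [[0,0,0],[0,0,0]],
  [[0,0,0],[0,0,0]],
  [[0,0,0],[0,0,0]],
], grip=60.5)

```text
time: 8.05
tool_pos: [552.5, 119.5, 27.4]
tcp_rot: [179.7, -46.1, 34.1]
ft_force: [0.1, 0.0, -1.4]
finger_gap: 60.7
grip_force: 0.3
```

>>> jog_arm([
  [[0,0,0],[0,0,0]],
  [[0,0,0],[0,0,0]],
], grip=59.8)

```text
time: 8.25
tool_pos: [552.5, 119.5, 27.4]
tcp_rot: [179.7, -46.1, 34.1]
ft_force: [-1.0, 0.4, 1.3]
finger_gap: 60.0
grip_force: 3.9
```

>>> jog_arm([
  [[0,0,0],[0,0,0]],
  [[0,0,0],[0,0,0]],
], grip=59.2)

```text
time: 8.45
tool_pos: [552.6, 119.5, 27.5]
tcp_rot: [179.7, -46.1, 34.1]
ft_force: [-0.5, 0.6, 1.8]
finger_gap: 59.7
grip_force: 17.5
```

>>> jog_arm([
  [[0,0,0],[0,0,0]],
  [[0,0,0],[0,0,0]],
], grip=59.45)

```text
time: 8.65
tool_pos: [552.6, 119.5, 27.5]
tcp_rot: [179.7, -46.1, 34.1]
ft_force: [-1.7, -0.2, 1.7]
finger_gap: 59.6
grip_force: 17.5
```

```bash
python3 - <<'E'
from kin import *
s=r.sense();print(s['grip_force'],s['finger_gap'])
R0=cur()[1]; print([np.round(R0.inv().apply([0,0,h]),1) for h in(10,30,80)])
E
```

```text
17.51331925392151 59.60592214161248
[array([ 7.2,  0. , -6.9]), array([ 21.6,   0.1, -20.8]), array([ 57.6,   0.3, -55.5])]
```

>>> jog_arm([
  [[0,0,0],[0,0,0]],
  [[0,0,0],[0,0,0]],
], grip=59.65)

```text
time: 8.85
tool_pos: [552.6, 119.5, 27.5]
tcp_rot: [179.7, -46.1, 34.1]
ft_force: [-0.1, 0.4, 1.1]
finger_gap: 59.6
grip_force: 10.2
```

>>> jog_arm([
  [[1.5,0,-1.4],[0,0,0]],
  [[4,0,-4],[0,0,0]],
  [[7,0,-7],[0,0,0]],
  [[11,0,-10.5],[0,0,0]],
  [[15,0,-14.5],[0,0,0]],
  [[18,0,-17.5],[0,0,0]],
  [[21.6,0,-20.8],[0,0,0]],
  [[21.6,0,-20.8],[0,0,0]],
], grip=59.6)

```text
time: 9.65
tool_pos: [553.2, 119.4, 58.6]
tcp_rot: [179.6, -46.1, 34.1]
ft_force: [0.2, -0.8, -2.3]
finger_gap: 59.7
grip_force: 10.1
```

```bash
cat > cupm.py <<'E'
from kin import *
def meas(x0,x1,y0,y1,zb):
    "cup pose guess from depth; zb = expected base height"
    for n in("scene","top"):
        im,d,p=snap(n);w=cloud(d,p).reshape(-1,3)
        b=lambda z0,z1:w[(w[:,0]>x0)&(w[:,0]<x1)&(w[:,1]>y0)&(w[:,1]<y1)&(w[:,2]>zb+z0)&(w[:,2]<zb+z1)]
        l=b(152,170);st=b(93,150)
        if len(l)>8:
            m=l[:,:2].mean(0);u=np.linalg.svd(l[:,:2]-m)[2][0];print(n,'lugs',len(l),m.round(1),'z',np.percentile(l[:,2],[5,50,95]).round(1),'ang',round(np.degrees(np.arctan2(u[1],u[0]))%180,1))
        for z0,z1 in((93,120),(120,150),(93,150)):
            s=b(z0,z1)
            if len(s)>8: c=circ(s,7.5,[(x0+x1)/2,(y0+y1)/2]);print(n,'stem',z0,z1,len(s),c[0].round(1),c[1].round(1))
E
python3 - <<'E'
from cupm import *
meas(500,590,60,160,30)
s=r.sense();print(s['grip_force'],s['finger_gap'],s['tool_pos'])
E
```

```text
scene lugs 38 [544.7 109.1] z [184.1 190.1 193.2] ang 82.5
scene stem 93 120 99 [519.6  83.7] 9.9
scene stem 120 150 47 [542.1 111.2] 20.3
scene stem 93 150 146 [536.1  98.8] 13.5
top lugs 38 [541.4 109.6] z [186.4 190.6 194.6] ang 82.0
top stem 93 120 77 [513.   75.9] 9.4
top stem 120 150 11 [530.1 101.4] 18.3
top stem 93 150 88 [513.3  76.7] 10.7
10.122100263834 59.61984194264035 [552.66765687 119.54511475  57.66714011]
```

```bash
cat >> cupm.py <<'E'
def carry(c0,c1,dz,dang,n,ease=True,start=0,stop=None,p0=None,R0=None):
    if p0 is None: p0,R0=cur()
    rows=[]
    for i in range(1,n+1):
        s=i/n
        if ease: s=s*s*(3-2*s)
        Q=R.from_euler('z',dang*s,degrees=True)
        c=np.append(np.array(c0),0);cc=np.append(np.array(c0)+(np.array(c1)-c0)*s,dz*s)
        rows.append(rel(Q.apply(p0-c)+cc,Q*R0,p0,R0))
    q=r.sense()['joint_pos'];
    p,Rt=Q.apply(p0-c)+cc,Q*R0; print('end tcp',p.round(1),'ik',[x.round(1).tolist() for x in ik(p,Rt,q)])
    for x in rows: print([list(map(float,np.round(x[0],1))),x[1]])
    return p,Rt
E
python3 - <<'E'
from cupm import *
p,Rt=carry([541.1,111.5],[591,18],5,-20.6,10,False)
E
```

```text
end tcp [604.7  21.5  62.7] ik [[-14.6, -11.9, 136.4, 57.8, 23.2, 14.1], 0.0]
[[-0.4, 11.1, -1.1], [-0.026, -0.0, 0.025]]
[[-0.8, 22.1, -2.2], [-0.052, -0.0, 0.05]]
[[-1.3, 33.2, -3.3], [-0.078, -0.0, 0.075]]
[[-1.7, 44.2, -4.4], [-0.104, -0.001, 0.1]]
[[-2.2, 55.3, -5.5], [-0.13, -0.001, 0.125]]
[[-2.7, 66.3, -6.7], [-0.155, -0.001, 0.15]]
[[-3.1, 77.3, -7.8], [-0.181, -0.001, 0.175]]
[[-3.6, 88.4, -9.0], [-0.207, -0.001, 0.199]]
[[-4.2, 99.4, -10.2], [-0.233, -0.001, 0.224]]
[[-4.7, 110.4, -11.4], [-0.259, -0.002, 0.249]]
```

>>> jog_arm([
  [[-0.4,5,-1],[-0.012,0,0.012]],
  [[-0.8,16,-1.6],[-0.038,0,0.037]],
  [[-1.1,28,-2.8],[-0.066,0,0.063]],
  [[-1.7,42,-4.2],[-0.098,-0.001,0.095]],
  [[-2.2,55.3,-5.5],[-0.13,-0.001,0.125]],
  [[-2.7,69,-7],[-0.162,-0.001,0.156]],
  [[-3.2,82,-8.3],[-0.192,-0.001,0.185]],
  [[-3.7,93,-9.5],[-0.218,-0.001,0.21]],
  [[-4.3,103,-10.6],[-0.241,-0.001,0.232]],
  [[-4.7,110.4,-11.4],[-0.259,-0.002,0.249]],
])

```text
time: 10.75
tool_pos: [605.0, 20.3, 62.4]
tcp_rot: [179.7, -46.0, 13.3]
ft_force: [-0.4, -0.0, -2.4]
finger_gap: 59.7
grip_force: 10.1
```

```bash
python3 - <<'E'
from cupm import *
p0,R0=cur(); print(R0.as_euler('xyz',True)); z=R0.apply([0,0,1]);az=np.degrees(np.arctan2(z[1],z[0]));print(az)
u=z[:2]/np.hypot(*z[:2]); c=p0[:2]-14.1*u; print('cup',c)
carry(c,[641.3,-75.8],5,-7.1-az,10,False)
meas(560,630,-40,70,35)
s=r.sense();print(s['grip_force'],s['time'])
E
```

```text
[179.66636245 -46.04960258  13.28339766]
12.819979010129314
cup [591.23534012  17.19981894]
end tcp [655.3 -77.5  67.4] ik [[-13.9, -4.2, 129.0, 27.8, 10.6, 57.5], 0.0]
[[2.2, 10.7, 1.7], [-0.025, -0.0, 0.024]]
[[4.5, 21.4, 3.3], [-0.05, -0.0, 0.048]]
[[6.7, 32.0, 5.0], [-0.075, -0.0, 0.072]]
[[8.9, 42.7, 6.6], [-0.1, -0.001, 0.097]]
[[11.1, 53.4, 8.3], [-0.125, -0.001, 0.121]]
[[13.3, 64.1, 9.9], [-0.15, -0.001, 0.145]]
[[15.5, 74.7, 11.5], [-0.175, -0.001, 0.169]]
[[17.7, 85.4, 13.1], [-0.2, -0.001, 0.193]]
[[19.8, 96.1, 14.6], [-0.225, -0.001, 0.217]]
[[22.0, 106.7, 16.2], [-0.25, -0.001, 0.241]]
scene stem 93 120 18 [569.6 -13.5] 2.5
scene stem 93 150 18 [569.6 -13.5] 2.5
top lugs 38 [592.2  14.7] z [190.2 196.2 199.5] ang 61.7
top stem 93 120 16 [570.5  -9.5] 9.4
top stem 93 150 24 [580.6   5.6] 8.9
10.087295919656754 10.85
```

>>> jog_arm([
  [[1,5,1],[-0.012,0,0.012]],
  [[3.4,16,2.5],[-0.038,0,0.036]],
  [[5.8,28,4.3],[-0.065,0,0.063]],
  [[8.7,42,6.5],[-0.098,-0.001,0.095]],
  [[11.1,53.4,8.3],[-0.125,-0.001,0.121]],
  [[14,67,10.3],[-0.157,-0.001,0.152]],
  [[16.5,79.5,12.2],[-0.186,-0.001,0.18]],
  [[18.7,90,13.8],[-0.211,-0.001,0.203]],
  [[20.6,100,15.2],[-0.234,-0.001,0.226]],
  [[22,106.7,16.2],[-0.25,-0.001,0.241]],
])

```text
time: 11.85
tool_pos: [655.4, -76.6, 67.3]
tcp_rot: [179.7, -46.1, -6.5]
ft_force: [0.1, 0.3, -2.8]
finger_gap: 59.8
grip_force: 10.1
```

>>> jog_arm([
  [[0,0,0],[0,0,0]],
  [[0,0,0],[0,0,0]],
])

```text
time: 12.05
tool_pos: [654.9, -75.9, 67.0]
tcp_rot: [179.7, -46.0, -6.4]
ft_force: [-0.2, -0.6, -2.4]
finger_gap: 59.8
grip_force: 10.1
```

```bash
python3 - <<'E'
from cupm import *
p0,R0=cur(); print(p0,R0.as_euler('xyz',True)); z=R0.apply([0,0,1]);az=np.degrees(np.arctan2(z[1],z[0]));u=z[:2]/np.hypot(*z[:2]); c=p0[:2]-14.1*u; print('az',az,'cup',c)
A,dA,pA=snap('scene')
a=cv2.resize(A[150:290,210:330],None,fx=4,fy=4,interpolation=cv2.INTER_CUBIC);cv2.imwrite('pics/um.png',a)
w=cloud(dA,pA);q=w.reshape(-1,3)
for z0,z1 in((95,106),(125,158),(150,180),(180,194),(194,206),(213,225),(222,240)):
    m=q[(abs(q[:,0]-642)<45)&(abs(q[:,1]+78)<45)&(q[:,2]>z0)&(q[:,2]<z1)]
    print(z0,z1,len(m),m.min(0).round() if len(m) else'',m.max(0).round() if len(m) else '',circ(m,27.5 if z0>210 else 7.5,[642,-76]) if len(m)>8 else '')
E
```

```text
[654.93065547 -75.87938409  67.00349468] [179.67881878 -46.02028756  -6.37032383]
az -6.816661322931367 cup [640.93032788 -74.20581684]
95 106 106 [ 599. -120.   95.] [673. -34. 106.] (array([ 633.56170185, -101.11348192]), np.float64(17.82010906619454))
125 158 242 [ 597. -106.  125.] [653. -40. 158.] (array([612.27184094, -72.08800025]), np.float64(8.955427844771863))
150 180 53 [597. -84. 150.] [651. -51. 179.] (array([642.91766097, -74.94226413]), np.float64(12.72193100558702))
180 194 17 [641. -83. 180.] [651. -75. 189.] (array([643.04472278, -75.04578611]), np.float64(0.7923314822020974))
194 206 2 [632. -91. 196.] [633. -88. 199.] 
213 225 72 [ 621. -104.  215.] [670. -65. 225.] (array([642.52927743, -75.08862339]), np.float64(0.9313580561165382))
222 240 137 [ 618. -104.  222.] [670. -57. 240.] (array([642.40681273, -75.09369573]), np.float64(1.2546527920938022))
```

View pics/um.png

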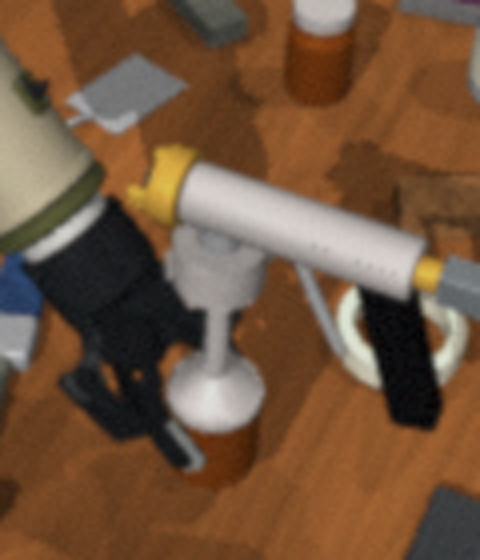

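The picture shows the stem at (217,335) centred below the mount ring at (215,265), with the gripper clear of the barrel. In the same camera the stem is within about 0.6 mm of the mount axis.

```bash
python3 - <<'E'
from cupm import *
R0=cur()[1]; print(R0.inv().apply([-.5,0,0]).round(2),R0.inv().apply([0,0,16.5]).round(2))
E
```

```text
[-0.35  0.06 -0.36] [ 11.87   0.06 -11.46]
```

>>> jog_arm([
  [[1,0,-1.5],[0,0,0]],
  [[2.5,0,-3],[0,0,0]],
  [[4,0,-4.5],[0,0,0]],
  [[5.5,0,-6],[0,0,0]],
  [[7,0,-7.5],[0,0,0]],
  [[8.5,0,-9],[0,0,0]],
  [[10,0,-10.3],[0,0,0]],
  [[11.5,0,-11.8],[0,0,0]],
  [[11.5,0,-11.8],[0,0,0]],
])

```text
time: 13.0
tool_pos: [655.0, -76.1, 84.4]
tcp_rot: [179.6, -46.1, -6.4]
ft_force: [-0.3, -0.6, -2.7]
finger_gap: 59.6
grip_force: 10.1
```

>>> jog_arm([
  [[1.5,0,-1.4],[0,0,0]],
  [[3,0,-2.9],[0,0,0]],
  [[4.5,0,-4.3],[0,0,0]],
  [[6,0,-5.8],[0,0,0]],
  [[7.5,0,-7.2],[0,0,0]],
  [[9,0,-8.7],[0,0,0]],
  [[10.3,0,-10],[0,0,0]],
  [[11.1,0,-10.7],[0,0,0]],
  [[11.1,0,-10.7],[0,0,0]],
])

```text
time: 13.9
tool_pos: [654.8, -76.0, 99.6]
tcp_rot: [179.6, -46.1, -6.4]
ft_force: [0.6, -0.5, -3.2]
finger_gap: 60.0
grip_force: 10.1
```

```bash
python3 - <<'E'
from cupm import *
A,dA,pA=snap('scene');q=cloud(dA,pA).reshape(-1,3)
for z0,z1 in((168,185),(185,210),(168,212)):
    m=q[(abs(q[:,0]-647)<9)&(abs(q[:,1]+79)<9)&(q[:,2]>z0)&(q[:,2]<z1)]
    print(z0,z1,len(m),circ(m,7.5,[643,-75]) if len(m)>6 else '')
p0,R0=cur(); z=R0.apply([0,0,1]);az=np.degrees(np.arctan2(z[1],z[0]));u=z[:2]/np.hypot(*z[:2]); c=p0[:2]-14.1*u; print(p0,'az',az,'cup',c)
for g in (15,15,15,6): pass
p1,R1=carry(c,c,0,25,10,False)
carry(c,c,0,25,10,False,p0=p1,R0=R1)
E
```

```text
168 185 26 (array([642.95661054, -75.03684938]), np.float64(0.8277999389050972))
185 210 6 
168 212 32 (array([642.91523172, -75.04620967]), np.float64(0.7554193913918602))
[654.75815779 -75.93523905  99.43484566] az -6.865870801644772 cup [640.75927274 -74.24964799]
end tcp [654.2 -69.9  99.4] ik [[-27.4, -2.7, 123.3, 56.5, 38.0, 4.4], 0.0]
[[-0.0, -0.6, -0.0], [0.031, 0.0, -0.03]]
[[-0.0, -1.2, -0.0], [0.063, 0.0, -0.061]]
[[-0.1, -1.8, -0.1], [0.094, 0.001, -0.091]]
[[-0.1, -2.4, -0.2], [0.126, 0.001, -0.121]]
[[-0.2, -3.1, -0.2], [0.157, 0.001, -0.151]]
[[-0.3, -3.7, -0.3], [0.189, 0.001, -0.182]]
[[-0.4, -4.2, -0.5], [0.22, 0.001, -0.212]]
[[-0.6, -4.8, -0.6], [0.251, 0.001, -0.242]]
[[-0.7, -5.4, -0.8], [0.283, 0.002, -0.272]]
[[-0.9, -6.0, -1.0], [0.314, 0.002, -0.303]]
end tcp [651.  -64.6  99.4] ik [[-33.7, 10.5, 109.4, 53.5, 60.8, -15.0], 0.0]
[[-0.0, -0.6, -0.0], [0.031, 0.0, -0.03]]
[[-0.0, -1.2, -0.0], [0.063, 0.0, -0.061]]
[[-0.1, -1.8, -0.1], [0.094, 0.001, -0.091]]
[[-0.1, -2.4, -0.2], [0.126, 0.001, -0.121]]
[[-0.2, -3.1, -0.2], [0.157, 0.001, -0.151]]
[[-0.3, -3.7, -0.3], [0.189, 0.001, -0.182]]
[[-0.4, -4.2, -0.5], [0.22, 0.001, -0.212]]
[[-0.6, -4.8, -0.6], [0.251, 0.001, -0.242]]
[[-0.7, -5.4, -0.8], [0.283, 0.002, -0.272]]
[[-0.9, -6.0, -1.0], [0.314, 0.002, -0.303]]
```

>>> jog_arm([
  [[0,-0.5,0],[0.031,0,-0.03]],
  [[0,-1.1,0],[0.063,0,-0.061]],
  [[-0.1,-1.6,-0.1],[0.094,0.001,-0.091]],
  [[-0.1,-2.2,-0.2],[0.126,0.001,-0.121]],
  [[-0.2,-2.7,-0.2],[0.157,0.001,-0.151]],
  [[-0.3,-3.3,-0.3],[0.189,0.001,-0.182]],
  [[-0.4,-3.8,-0.4],[0.22,0.001,-0.212]],
  [[-0.5,-4.3,-0.5],[0.251,0.001,-0.242]],
  [[-0.7,-4.8,-0.7],[0.283,0.002,-0.272]],
  [[-0.8,-5.4,-0.9],[0.314,0.002,-0.303]],
])

```text
time: 14.95
tool_pos: [654.0, -70.7, 99.1]
tcp_rot: [179.6, -46.1, 18.7]
ft_force: [1.1, 0.0, -1.9]
finger_gap: 59.5
grip_force: 10.1
```

```bash
cat > st.py <<'E'
from cupm import *
A,dA,pA=snap('scene');q=cloud(dA,pA).reshape(-1,3)
m=q[(abs(q[:,0]-647)<9)&(abs(q[:,1]+79)<9)&(q[:,2]>168)&(q[:,2]<212)]
print(len(m),circ(m,7.5,[643,-75]) if len(m)>6 else '')
s=r.sense();p0,R0=cur(); z=R0.apply([0,0,1]);az=np.degrees(np.arctan2(z[1],z[0]));u=z[:2]/np.hypot(*z[:2]);print(p0,'az',az,'cup',p0[:2]-12.6*u,s['ft_force'].round(1),s['wrist_torque'].round(2),s['grip_force'])
E
python3 st.py
```

```text
30 (array([642.29606415, -75.22683487]), np.float64(0.976452096110094))
[654.32426174 -71.16894536  99.44159101] az 18.24017580990741 cup [642.35737635 -75.11275749] [ 0.3 -0.5 -2.3] [-0.19  0.54 -0.03] 10.08739024400711
```

Well centred with no contact force; continue the second 25°.

>>> jog_arm([
  [[0,-0.5,0],[0.031,0,-0.03]],
  [[0,-1.1,0],[0.063,0,-0.061]],
  [[-0.1,-1.6,-0.1],[0.094,0.001,-0.091]],
  [[-0.1,-2.2,-0.2],[0.126,0.001,-0.121]],
  [[-0.2,-2.7,-0.2],[0.157,0.001,-0.151]],
  [[-0.3,-3.3,-0.3],[0.189,0.001,-0.182]],
  [[-0.4,-3.8,-0.4],[0.22,0.001,-0.212]],
  [[-0.5,-4.3,-0.5],[0.251,0.001,-0.242]],
  [[-0.7,-4.8,-0.7],[0.283,0.002,-0.272]],
  [[-0.8,-5.4,-0.9],[0.314,0.002,-0.303]],
])

```text
time: 16.0
tool_pos: [651.3, -66.0, 98.9]
tcp_rot: [179.6, -46.0, 43.7]
ft_force: [0.1, 0.3, -1.1]
finger_gap: 59.9
grip_force: 10.1
```

```bash
python3 st.py; python3 -c "
from h import *
print(cur()[1].inv().apply([0,0,-8]))"
```

```text
30 (array([643.07321102, -75.19406297]), np.float64(0.7602036065948131))
[651.65577101 -66.45212526  99.26178871] az 43.17952794310254 cup [642.46768504 -75.07413639] [-0.2  0.1 -1.3] [-0.44  0.44  0.06] 10.078509449958801
[-5.75522198 -0.04893965  5.55652993]
```

>>> jog_arm([
  [[-0.7,0,0.7],[0,0,0]],
  [[-1.4,0,1.4],[0,0,0]],
  [[-2.2,0,2.1],[0,0,0]],
  [[-2.9,0,2.8],[0,0,0]],
  [[-3.6,0,3.5],[0,0,0]],
  [[-4.3,0,4.2],[0,0,0]],
  [[-5,0,4.9],[0,0,0]],
  [[-5,0,4.9],[0,0,0]],
])

```text
time: 16.85
tool_pos: [651.3, -65.6, 92.1]
tcp_rot: [179.6, -46.1, 43.6]
ft_force: [-0.4, 0.4, -2.6]
finger_gap: 59.9
grip_force: 10.1
```

```bash
python3 st.py
```

```text
31 (array([642.6264623 , -74.75370568]), np.float64(0.8357639375558206))
[651.29703033 -65.63766869  92.23674146] az 43.11033143814429 cup [642.09853819 -74.24857703] [ 0.3  0.1 -2.1] [-0.46  0.46  0.  ] 10.080250203609467
```

>>> jog_arm([
  [[-0.3,0,0.3],[0,0,0]],
  [[-0.3,0,0.3],[0,0,0]],
  [[-0.6,0,0.6],[0,0,0]],
  [[-0.6,0,0.6],[0,0,0]],
])

```text
time: 17.3
tool_pos: [651.4, -65.7, 91.5]
tcp_rot: [179.6, -46.1, 43.7]
ft_force: [0.2, -0.4, -2.7]
finger_gap: 59.4
grip_force: 10.1
```

>>> jog_arm([
  [[-0.4,0,0.4],[0,0,0]],
  [[-0.4,0,0.4],[0,0,0]],
  [[-0.4,0,0.4],[0,0,0]],
])

```text
time: 17.6
tool_pos: [651.7, -65.7, 91.4]
tcp_rot: [179.6, -46.1, 43.7]
ft_force: [-1.6, 1.4, 1.8]
finger_gap: 59.7
grip_force: 10.2
```

The cup's weight is now carried by the ledges; open gently.

>>> jog_arm([
  [[0,0,0],[0,0,0]],
  [[0,0,0],[0,0,0]],
], grip=60.2)

```text
time: 17.8
tool_pos: [651.4, -65.8, 90.9]
tcp_rot: [179.6, -46.1, 43.7]
ft_force: [-0.1, 0.8, -0.0]
finger_gap: 60.2
grip_force: 0.1
```

>>> jog_arm([
  [[0,0,0],[0,0,0]],
  [[0,0,0],[0,0,0]],
  [[0,0,0],[0,0,0]],
], grip=64)

```text
time: 18.1
tool_pos: [651.3, -65.7, 90.8]
tcp_rot: [179.6, -46.1, 43.6]
ft_force: [0.5, 0.0, -0.2]
finger_gap: 64.1
grip_force: 0.0
```

>>> jog_arm([
  [[0,0,0],[0,0,0]],
  [[0,0,0],[0,0,0]],
  [[0,0,0],[0,0,0]],
  [[0,0,0],[0,0,0]],
], grip=84)

```text
time: 18.5
tool_pos: [651.4, -65.7, 90.9]
tcp_rot: [179.6, -46.1, 43.7]
ft_force: [-0.4, 0.1, 0.1]
finger_gap: 83.6
grip_force: 0.0
```

```bash
python3 st.py; python3 -c "
from kin import *
p0,R0=cur(); q=r.sense()['joint_pos']
z=R0.apply([0,0,1]); u=np.array([*(z[:2]/np.hypot(*z[:2])),0])
for k in(30,60,90,130): print(k,rel(p0-k*u,R0,p0,R0)[0],ik(p0-k*u,R0,q)[1].round(1),rel(p0-k*z,R0,p0,R0)[0],ik(p0-k*z,R0,q)[1].round(1))"
```

```text
30 (array([642.76108335, -74.46901984]), np.float64(0.9205964056860639))
[651.38496763 -65.69062634  90.93786528] az 43.097716289157994 cup [642.1845798  -74.29950919] [ 0.3 -0.7  0.6] [-0.25  0.29 -0.04] 0.0
30 [-20.8, -0.1, -21.6] 0.0 [0.0, 0.0, -30.0] 0.0
60 [-41.6, -0.3, -43.2] 0.0 [0.0, 0.0, -60.0] 0.0
90 [-62.4, -0.4, -64.8] 0.0 [0.0, 0.0, -90.0] 0.0
130 [-90.2, -0.6, -93.6] 0.0 [-0.0, -0.0, -130.0] 0.0
```

>>> jog_arm([
  [[-5,0,-5],[0,0,0]],
  [[-12,0,-12],[0,0,0]],
  [[-21,0,-22],[0,0,0]],
  [[-31,0,-32],[0,0,0]],
  [[-42,0,-43],[0,0,0]],
  [[-60,0,-62],[0,0,0]],
  [[-75,0,-80],[0,0,0]],
  [[-90,0,-93],[0,0,0]],
  [[-90,0,-93],[0,0,0]],
])

```text
time: 19.45
tool_pos: [555.6, -157.0, 90.4]
tcp_rot: [179.6, -46.0, 43.5]
ft_force: [0.2, 0.5, 0.1]
finger_gap: 83.9
grip_force: 0.0
```

```bash
python3 st.py; python3 v.py|head -2; python3 - <<'E'
from cupm import *
A,d,p=snap('scene');q=cloud(d,p).reshape(-1,3)
m=q[(abs(q[:,0]-650)<40)&(abs(q[:,1]+85)<40)&(q[:,2]>128)&(q[:,2]<137)];print('lid ring',circ(m,31,[642,-75]),len(m))
B,_,_=snap('top')
a=cv2.resize(A[150:330,110:330],None,fx=2.4,fy=2.4,interpolation=cv2.INTER_CUBIC);b=cv2.resize(B[60:260,190:300],None,fx=2.16,fy=2.16)[:432]
cv2.imwrite('pics/end.png',np.hstack([a,b]))
E
```

```text
30 (array([642.30266393, -75.01414628]), np.float64(0.7568269717684989))
[ 556.43696402 -156.20604147   90.66228834] az 42.937353363070066 cup [ 547.21251719 -164.78914002] [ 0.6 -0.2 -0.3] [-0.21  0.19  0.03] 0.0
scene 115 [ 522. -320.  138.] [ 532. -304.  145.]
top 71 [ 517. -316.  139.] [ 529. -305.  148.]
lid ring (array([642.2361357 , -73.05482861]), np.float64(2.48843080087171)) 127
```

View pics/end.png

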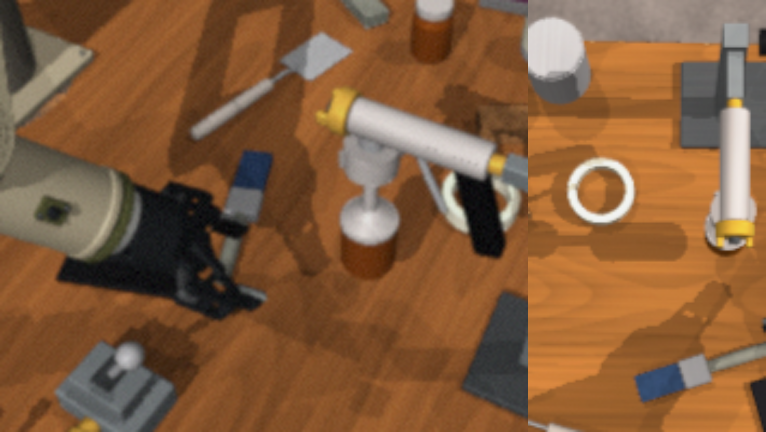

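The cup hangs upright under the mount at (370,235), the lever ball at (128,355) still leans away, and the gripper is clear of everything.

```bash
python3 -c "
from bench import r
print(r.hand_in())"
```

```text
the job is handed in; nothing more can be done
None
```

I handed the job in with the air lever pushed to its stop, the paint cup turned 50° and hanging upright in the mount, and the gripper clear. It took about 20 s of the 72 s allowed; the hand-in returned no verdict. The squeeze reached 17.5 N per finger for about 0.4 s while closing, over the 15 N you asked for but under the 20 N fail limit, and was about 10 N for the lift and fitting.

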